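# Shut the finds case and latch its lid

### The arm

A 7-joint arm with a two-finger parallel gripper is mounted at the origin on a cart in front of the work surface, level with it; the furniture and walls round the work are solid. World frame = base frame: x ahead of the robot, y to its left, z up, the work surface at z = 0. Lengths are in m, angles in rad, forces in N, time in s.
With the tool pointing down it reaches from about 0.35 to 0.9 m from the base axis. Payload 8.1 kg.
Tool frame: the origin (TCP) lies at the centre of the arm's flange, where the gripper is bolted on; the fingertips stand 178 mm ahead of it and the grasp point (between the pads) lies 159 mm ahead of it; z points along the fingers, y is the direction in which the jaws open and shut (so a half turn about z gives the same grasp; the last joint's range is limited). The gripper opens to 92 mm and grips with 3 to 60 N. Pads are 19 mm wide; open, the fingers measure 130 mm over their backs; the gripper's body (75 mm by 190 mm) begins 47 mm behind the grasp point.
Start: joints at [1.151, 0.434, 0.025, 1.573, -0.012, 1.134, -0.075], TCP at [0.195, -0.594, 0.405] pointing down, gripper open.
Joint ranges: [-2.62, 2.62], [-0.44, 2.09], [-1.27, 1.32], [0.08, 2.57], [-1.32, 4.46], [0.12, 2], [-2.74, 2.74]. Speed limits (rad/s): [2.22, 2.22, 3.01, 3.01, 3.14, 3.14, 3.14].

### API

Orientations are given as a rotation vector (axis times angle).
In Python, from cell import arm, get_image, camera_model gives the robot as it stands. The module is installed in compiled form; this text tells all that it offers.
- The arm moves only by the shell command python3 -m pendant 'ROWS' [FORCE]. ROWS is JSON, a list that holds one entry, the list of rows, each a list of 7 numbers: the shift along the tool's x, y, z in mm, then the turn, a rotation vector about the tool's x, y, z in rad, then the closure, from -1 (fully open) to 1 (shut). In form: [[[x, y, z, rx, ry, rz, hand], ...]]. A call has 1 to 20 rows; each row is the pose to reach, as a shift and turn from the pose commanded when the call began, along the tool's axes at that moment; what a row does not reach only later rows make up. A row lasts 1/8 s, in which the tool goes at most 62.5 mm and 10.7 degrees, less where a joint would pass 70% of its speed; a pose out of reach is approached as far as the arm can. A call with a gripper value outside its range is refused whole. The fingers move at their own pace and stop on an object; FORCE is the grip in N (left out, the last holds). Time passes only in rows, so rows that repeat a pose let the fingers close. It gives the time, the measured TCP pose, the force and the opening at its end, in the units of the state.
- arm.observe(): the state, without advancing time (a new reading comes with each control period).
- get_image(name): name is "side" or "top" or "wrist"; returns the picture (400x640x3 uint8, red, green, blue); there is no depth.
- camera_model(name): a dict with "fx", "fy", "cx", "cy" (pixels), "k1" (the pictures are not rectified: a ray, as slopes to the right and down, at radius r is drawn at 1 + k1 r^2 times it, then the intrinsics apply), "position" and "orientation" of the camera in the world; the wrist camera has in their place "T_tool_cam" (4x4, takes a point from camera to tool coordinates, whose origin is the TCP and whose axes are the flange's). Camera axes: x right, y down, z forward; pixel columns grow to the right and rows downward; lengths in m; the calibration is good to about 2 mm. A picture is of the moment at which its call begins: read the wrist's pose just before it. camera_model takes no time and is no camera call.
- arm.sign_off(): hands the job in, once; it reports no verdict.
The state is a dict: "clock": time; "joints": joint angles; "dq": joint speeds; "joint_efforts": joint torques, N m; "position": TCP position; "ee_rot": TCP orientation; "force": force on the tool from outside, world axes, zero at the start; "ft_torque": the same for the moment, N m; "width": opening from 0.0 (shut) to 1.0 (fully open).
Only numpy, scipy, OpenCV 4.12 (cv2) and the standard library are available. Lean on these libraries where they do the work, as an engineer would, in place of code of your own. Each camera call takes 0.05 s, during which the arm holds its last target.

### The job

Shut the clear lid of the grey finds case. Then, with closed fingers against the red knob, push the latch lever round counter-clockwise (seen from above) so that it climbs over the brass cam and drops fully down into the low notch, and leave it resting there. Push gently, feel for the end of the notch and never force the lever; leave the pale loose sherd beside the case and the other things on the desk alone.

Things in the scene. Friction and masses are not known exactly. Their poses are not given: they have to be found in the camera images.
- finds_case: Grey open-topped plastic case, 160 x 200 x 65 mm (x, y, z), fixed to the desk, holding packed sherds. Origin: centre of its underside, on the desk; its x axis points from the latch side (front, facing the robot) to the hinge side, z up. On a steel bracket on its front, at x = -112, y = -20 mm in this frame, stands the vertical pivot of the latch.
- case_lid (a joint): Opening angle of the lid (rad): 0 = shut, grows as it opens (swings up about the far edge); starts about 0.45 to 0.8. A stiff hinge: it stays where it is left; about 1 to 5 N pressed down on its front edge closes it.
- lid_front (a point): Point on the lid's upper face, 15 mm behind the middle of its front edge; 148 mm from the hinge line, 73 mm above the desk when shut. The lid is a clear panel in a grey frame, 163 x 200 x 8 mm; it slightly overhangs the case at the front.
- lid_hinge (a point): Middle of the lid's hinge line (along the case's y axis), at the far rim of the case, 65 mm above the desk.
- latch_lever: Dark steel lever, 16 mm wide, 10 mm thick, turning about a vertical sprung spindle, which lets it rise and pulls it down with about 8 to 11 N. Origin: on the pivot axis at the lever's underside, 79 mm above the desk when parked; x axis along the arm (78 mm) to the knob. Parked, the arm points roughly along the case's +y. A 57 mm nose opposite comes over the lid's front edge when latched.
- lever_pin (a point): Rounded lower end of the 8 mm pin under the lever's arm, 34 mm from the pivot axis, 20 mm below the lever's underside. It rides on the brass cam: turned counter-clockwise it climbs a ramp by 7 mm, passes a short crest, then drops 11 mm into the notch, 4 mm lower than parked. Climbing takes about 2 to 10 N at the knob; over 18 N on the lever does harm.
- latch_pivot (a point): Point on the pivot axis at the bracket's upper face, 50 mm above the desk. Round it lies the brass cam. The notch lies 53 to 105 degrees counter-clockwise from the case's +y (so somewhere about its -x); just where differs from case to case and is to be felt. The notch is about 3 mm wider than the pin, which gives the lever 5 degrees of play before a solid end wall.
- lever_knob (a point): Centre of the red upright knob on the lever, 16 mm diameter, 72 mm from the pivot axis; the knob stands on the arm and spans from 16 mm below to 16 mm above this point, which is 26 mm above the lever's underside.
- pale_sherd: Pale sherd, 98 x 70 x 20 mm, loose on the desk to the right of the case; a bystander. Origin: centre of its underside.

How it is judged:
On the way, in this order (a step that is already met when the one before it is completed fails the run):
1. the lid is shut while the lever is still down at its parked side (value of joint case_lid below 0.03 rad and z of latch_lever in the frame of finds_case below 0.082 m and x of lever_knob in the frame of finds_case above -0.155 m), for 0.2 s.
2. the lever has climbed on the cam, over the shut lid (value of joint case_lid below 0.03 rad and z of latch_lever in the frame of finds_case above 0.083 m), for 0.05 s.
At the end, for the whole second after the job is handed in: The lid is shut (under 0.03 rad) and the lever rests down in the notch: its underside less than 76.5 mm above the desk, the knob more than 53 mm in front of the pivot (value of joint case_lid below 0.03 rad and z of latch_lever in the frame of finds_case below 0.0765 m and x of lever_knob in the frame of finds_case below -0.165 m); the robot touches nothing.
It fails at once if the lever is pushed or pressed with more than 18 N (contact force between the fingers and latch_lever above 18 N).
It fails at once if the pale sherd is shifted by more than 2 cm (distance of pale_sherd from where it was at the start of the episode above 0.02 m).
It also fails if it takes over 72 s, if anything falls off the work surface, if the arm or the gripper's body presses on something with over 40 N, if the wrist force passes 120 N, or if a joint passes its speed limit or range.

## Working session

There is one attempt and no reset: what is moved stays moved. The work goes in short steps, Python scripts to look and compute and a shell command to move; the robot and the scene stay as the last step left them, time stands still between calls to the robot, and variables do not carry over. Pictures are saved under pics/ and viewed, and the job is handed in when it is done.

```bash
mkdir -p pics; cat > h.py <<'E'
import numpy as np, cv2
from cell import arm, get_image, camera_model
from scipy.spatial.transform import Rotation as R
def save(n,f):
    im=get_image(n); cv2.imwrite('pics/'+f,im[:,:,::-1]); return im
def campose(n,st=None):
    m=camera_model(n)
    if 'T_tool_cam' in m:
        T=np.eye(4);T[:3,:3]=R.from_rotvec(st['ee_rot']).as_matrix();T[:3,3]=st['position']
        C=T@np.array(m['T_tool_cam']);return m,C[:3,:3],C[:3,3]
    o=np.array(m['orientation'],float)
    Rm=o if o.shape==(3,3) else (R.from_rotvec(o).as_matrix() if o.size==3 else R.from_quat(o).as_matrix())
    return m,Rm,np.array(m['position'])
def ray(n,uv,st=None):
    m,Rm,p=campose(n,st)
    K=np.array([[m['fx'],0,m['cx']],[0,m['fy'],m['cy']],[0,0,1]],float)
    q=(np.array(uv,float)-[m['cx'],m['cy']])/[m['fx'],m['fy']]
    s=q.copy()
    for _ in range(20): s=q/(1+m['k1']*(s@s))
    return p,Rm@np.array([s[0],s[1],1.])
def onz(n,uv,z,st=None):
    p,d=ray(n,uv,st);return p+d*(z-p[2])/d[2]
def proj(n,X,st=None):
    m,Rm,p=campose(n,st);c=Rm.T@(np.array(X)-p);s=c[:2]/c[2];s=s*(1+m['k1']*(s@s))
    return s*[m['fx'],m['fy']]+[m['cx'],m['cy']]
def two(n1,uv1,n2,uv2,s1=None,s2=None):
    p,d=ray(n1,uv1,s1);q,e=ray(n2,uv2,s2)
    A=np.stack([d,-e],1);t=np.linalg.lstsq(A,q-p,rcond=None)[0]
    a=p+d*t[0];b=q+e*t[1];return (a+b)/2,np.linalg.norm(a-b)
E
python3 - <<'E'
from h import *
st=arm.observe();print(st)
for n in('side','top','wrist'):
    save(n,n+'0.png');print(camera_model(n))
E
```

```text
{'clock': 0.0, 'joints': array([ 1.15137531,  0.43523701,  0.02494902,  1.57411515, -0.01161196,
        1.13402895, -0.07509255]), 'dq': array([-0.00067315,  0.00032666, -0.00011723,  0.00125414, -0.00053904,
        0.00058254,  0.00025062]), 'joint_efforts': array([-1.11258338e-03, -6.67852020e+01,  9.84488502e-01, -3.14460933e+01,
       -6.05625822e-02,  4.29718033e-02,  1.52603475e-04]), 'position': array([ 0.19462329, -0.59366778,  0.40392878]), 'ee_rot': array([-3.10069104e+00, -4.95259306e-01,  6.03858371e-04]), 'force': array([ 0.64275714, -0.62834849, -0.28076177]), 'ft_torque': array([-0.00076816,  0.02352703,  0.00783751]), 'width': 0.9982195927359838}
{'fx': 377.89967229742774, 'fy': 377.89967229742774, 'cx': 313.90220885502293, 'cy': 199.39294659608655, 'k1': -0.04642895816539375, 'position': array([0.53523803, 0.78942674, 0.54357299]), 'orientation': array([-0.18588593,  2.68343319, -1.53429587])}
{'fx': 392.0962889245349, 'fy': 392.0962889245349, 'cx': 318.2302269964653, 'cy': 196.43547209678903, 'k1': -0.05231869881758855, 'position': array([0.5069612 , 0.05307198, 0.93633811]), 'orientation': array([-2.17684378,  2.12890414, -0.17667811])}
{'fx': 288.6747843834257, 'fy': 288.6747843834257, 'cx': 320.0070758597425, 'cy': 200.19647500282858, 'k1': 0.00705299213659587, 'T_tool_cam': array([[ 4.48685326e-04, -9.67822814e-01, -2.51632271e-01,
         6.77748755e-02],
       [ 9.99999879e-01,  4.85458707e-04, -8.40621133e-05,
        -7.60313164e-05],
       [ 2.03514308e-04, -2.51632203e-01,  9.67822914e-01,
         2.01539918e-02],
       [ 0.00000000e+00,  0.00000000e+00,  0.00000000e+00,
         1.00000000e+00]])}
```

View pics/side0.png

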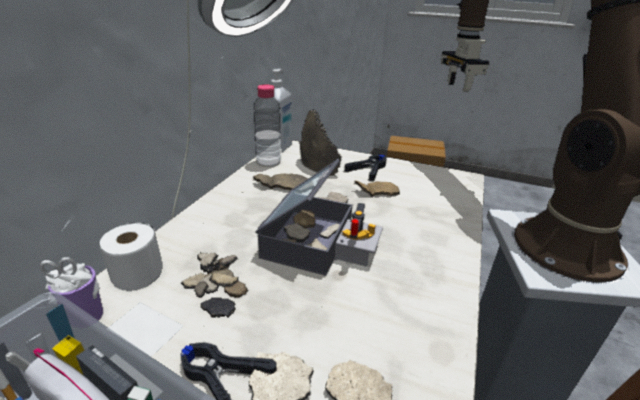

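View pics/top0.png

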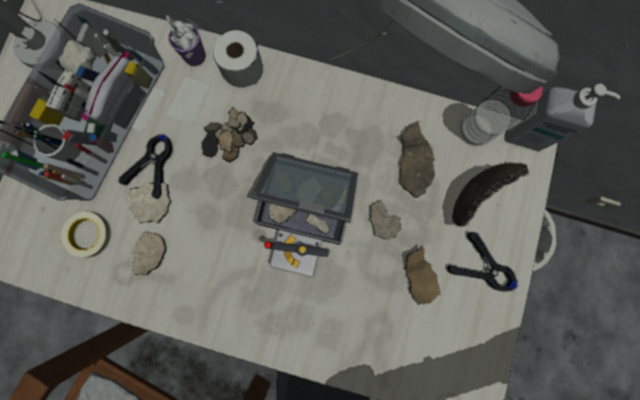

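View pics/wrist0.png

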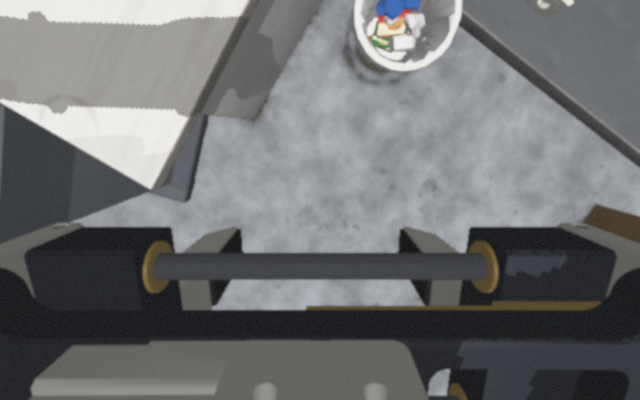

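The side view shows the open lid, with the lever and red knob near (357,225). The top view shows the case at about (305,200), the red knob at (268,244) and the sherd at (385,220). I'll enlarge both.

```bash
python3 - <<'E'
from h import *
t=cv2.imread('pics/top0.png');s=cv2.imread('pics/side0.png')
cv2.imwrite('pics/topc.png',cv2.resize(t[130:290,230:390],None,fx=3.7,fy=3.7,interpolation=cv2.INTER_CUBIC))
cv2.imwrite('pics/sidec.png',cv2.resize(s[140:290,240:400],None,fx=4,fy=4,interpolation=cv2.INTER_CUBIC))
for n,im in(('top',t),('side',s)):
    h=cv2.cvtColor(im,cv2.COLOR_BGR2HSV)
    m=((h[...,0]<8)|(h[...,0]>172))&(h[...,1]>150)&(h[...,2]>100)
    c,l,st,ce=cv2.connectedComponentsWithStats(m.astype(np.uint8))
    for i in range(1,c):
        if st[i,4]>8: print(n,st[i],ce[i], onz(n,ce[i],.105))
E
```

```text
top [519  88  22  14 102] [531.84313725  95.8627451 ] [ 0.87537511 -0.44615277  0.105     ]
top [ 63 131   7   8  31] [ 66.25806452 134.74193548] [0.75529777 0.60280523 0.105     ]
top [ 45 172   3   4  12] [ 46.  173.5] [0.66672209 0.63806221 0.105     ]
top [265 242   6   6  32] [267.5 244.5] [0.52529483 0.14473624 0.105     ]
side [352 219   7   6  35] [354.91428571 221.54285714] [0.5240895  0.12761233 0.105     ]
```

View pics/topc.png

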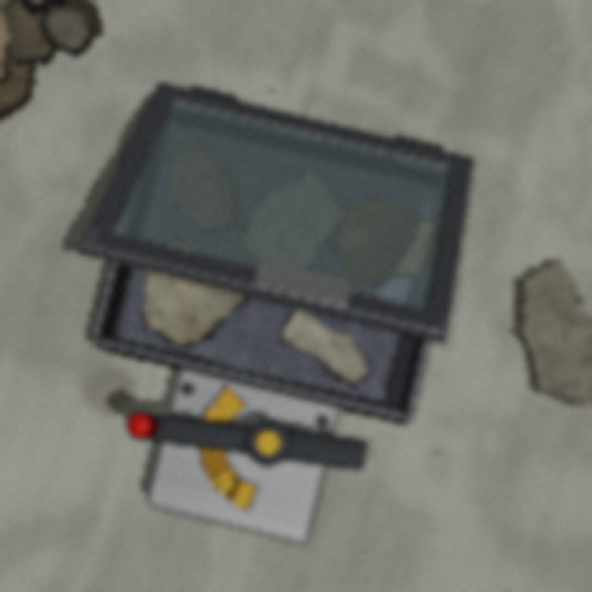

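View pics/sidec.png

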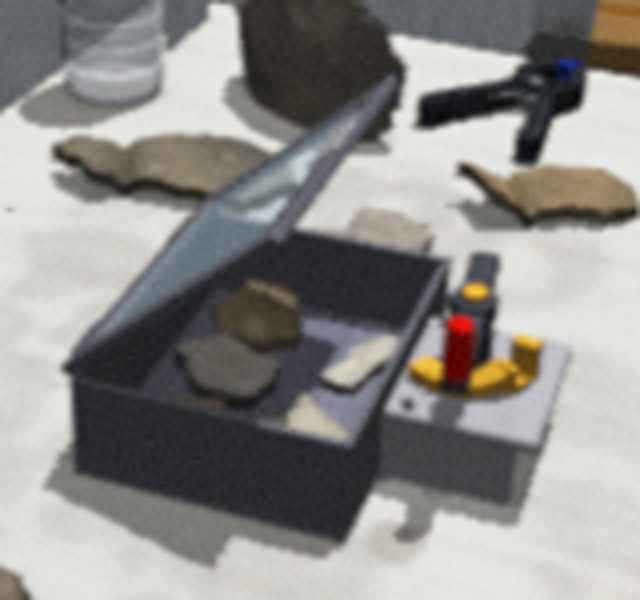

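```bash
python3 - <<'E'
from h import *
f=lambda x,y:(230+(x+.5)/3.7-.5,130+(y+.5)/3.7-.5)
g=lambda x,y:(240+(x+.5)/4-.5,140+(y+.5)/4-.5)
kn=onz('top',f(142,426),.121); pv=onz('top',f(267,442),.093)
print('knobtop',kn,'side mid',onz('side',g(460,325),.121),'pivot',pv, np.linalg.norm((kn-pv)[:2]),onz('side',g(476,292),.093))
L=onz('top',f(90,338),.065);Rr=onz('top',f(409,420),.065);print('front corners',L,Rr,np.linalg.norm(L-Rr))
d=(L-Rr)/np.linalg.norm(L-Rr);yaw=np.arctan2(-d[0],d[1]);print('yaw',yaw)
c,s=np.cos(yaw),np.sin(yaw);Rz=np.array([[c,-s],[s,c]])
mid=(L+Rr)[:2]/2; o=mid+Rz@[.08,0];print('case origin',o,'pivot pred',o+Rz@[-.112,-.02])
# side view: front left bottom corner etc
print('side front-left rim',onz('side',g(347,447),.065), 'lid corner left rear top',onz('side',g(70,370),.069))
o2=pv[:2]-Rz@[-.112,-.02];print('origin from pivot',o2)
# lid front corners: top(75,248)left,(443,338) right
for th in np.arange(.4,.9,.05):
    h=o+Rz@[.08,0]
    for y,uvx in((.1,None),(-.1,None)):
        X=np.r_[o+Rz@[.08-.163*np.cos(th)-.008*np.sin(th)*0,y],.065+.163*np.sin(th)]
        uv=proj('top',X);u2=proj('side',X)
        print(round(th,2),y,(uv-[230,130])*3.7,(u2-[240,140])*4)
E
```

```text
knobtop [0.52441215 0.14189224 0.121     ] side mid [0.52515701 0.14942182 0.121     ] pivot [0.51746045 0.07263722 0.093     ] 0.06960304511569823 [0.51677588 0.07244783 0.093     ]
front corners [0.57740339 0.18123128 0.065     ] [ 0.53265036 -0.01119456  0.065     ] 0.19756147769664972
yaw -0.22851059855305983
case origin [0.63294726 0.06689619] pivot pred [0.51932817 0.07278713]
side front-left rim [0.57677182 0.18513776 0.065     ] lid corner left rear top [0.72998558 0.14723584 0.069     ]
origin from pivot [0.63107953 0.06674628]
0.4 0.1 [ 75.00028481 309.46914135] [329.93673518 334.39571164]
0.4 -0.1 [422.48521433 398.67822938] [440.4968903  158.87039967]
0.45 0.1 [ 74.59488735 302.24326361] [323.90272628 320.28230954]
0.45 -0.1 [425.06970463 392.18264291] [435.89781169 146.76313048]
0.5 0.1 [ 74.4134988  294.28571475] [317.09798897 306.20876135]
0.5 -0.1 [427.82972044 384.93777436] [430.65271076 134.74121603]
0.55 0.1 [ 74.46258999 285.60527957] [309.53702984 292.22278868]
0.55 -0.1 [430.76016013 376.94935749] [424.77267212 122.84376623]
0.6 0.1 [ 74.74784626 276.2145968 ] [301.23790729 278.37267453]
0.6 -0.1 [433.85486224 368.22694649] [418.27146216 111.11001735]
0.65 0.1 [ 75.2740644  266.13034162] [292.22222705 264.70698021]
0.65 -0.1 [437.10657694 358.78412197] [411.16552166  99.57912095]
0.7 0.1 [ 76.04505087 255.37337483] [282.51510438 251.27424838]
0.7 -0.1 [440.50694839 348.638666  ] [403.4739367   88.28992627]
0.75 0.1 [ 77.06352347 243.96885256] [272.1450917  238.12269537]
0.75 -0.1 [444.04650972 337.81269947] [395.21838715  77.28075838]
0.8 0.1 [ 78.33101836 231.94629043] [261.14407148 225.29989674]
0.8 -0.1 [447.71469182 326.33277556] [386.42307283  66.58919456]
0.85 0.1 [ 79.8478049  219.33957682] [249.54711443 212.85247002]
0.85 -0.1 [451.4998471  314.22992341] [377.11461728  56.25184143]
```

```bash
python3 - <<'E'
from h import *
f=lambda x,y:(230+(x+.5)/3.7-.5,130+(y+.5)/3.7-.5)
pv=np.array([.5180,.0727])
for q in((213,460),(232,483),(225,478),(237,490),(243,495),(232,400)):
    for z in(.055,.065):
        w=onz('top',f(*q),z)[:2]-pv
        print(q,z,np.linalg.norm(w),np.degrees(np.arctan2(w[1],w[0]))-76.9)
E
python3 -m pendant '[[[50,-40,-40,0,0,0.1,1],[100,-85,-40,0,0,0.2,1],[150,-127,-40,0,0,0.3,1],[200,-170,-40,0,0,0.4,1],[250,-212,-40,0,0,0.546,1],[300,-254,-40,0,0,0.546,1],[350,-296,-40,0,0,0.546,1],[400,-338,-40,0,0,0.546,1],[450,-380,-40,0,0,0.546,1],[500,-423,-40,0,0,0.546,1],[550,-465,-40,0,0,0.546,1],[598,-506,-40,0,0,0.546,1],[598,-506,-40,0,0,0.546,1],[598,-506,-40,0,0,0.546,1],[598,-506,-40,0,0,0.546,1]]]' 20
```

```text
(213, 460) 0.055 0.03493373439747043 32.359611897918754
(213, 460) 0.065 0.03436896823740415 32.67919314571441
(232, 483) 0.055 0.032718219786862915 62.79830302874649
(232, 483) 0.065 0.032299432977118035 63.24330821853982
(225, 478) 0.055 0.03368818960306672 54.03915594634006
(225, 478) 0.065 0.03322065840559054 54.45402889972442
(237, 490) 0.055 0.034190588057478204 71.24543833304341
(237, 490) 0.065 0.03379246225845433 71.67825442483468
(243, 495) 0.055 0.035010566381062556 78.8757549847765
(243, 495) 0.065 0.034637100985667135 79.29672666268596
(232, 400) 0.055 0.03347912954695994 -34.367333187597325
(232, 400) 0.065 0.032856510183551374 -34.5058630429171
clock: 2.02
position: [0.6052, 0.0726, 0.4442]
ee_rot: [3.12, -0.36, -0.001]
force: [0.3, -0.1, -0.4]
width: 0.005
```

```bash
python3 -m pendant '[[[8,0,40,0,0,0,1],[8,0,75,0,0,0,1],[6,0,90,0,0,0,1],[3,0,102,0,0,0,1],[-2,0,114,0,0,0,1],[-8,0,124,0,0,0,1]]]'
python3 - <<'E'
from h import *
im=save('side','s1.png');cv2.imwrite('pics/s1c.png',cv2.resize(im[80:290,240:440,::-1],None,fx=2.8,fy=2.8))
E
```

```text
clock: 2.78
position: [0.5973, 0.0751, 0.3209]
ee_rot: [-3.121, 0.359, -0.002]
force: [-0.3, -0.5, 2.6]
width: 0.006
```

View pics/s1c.png

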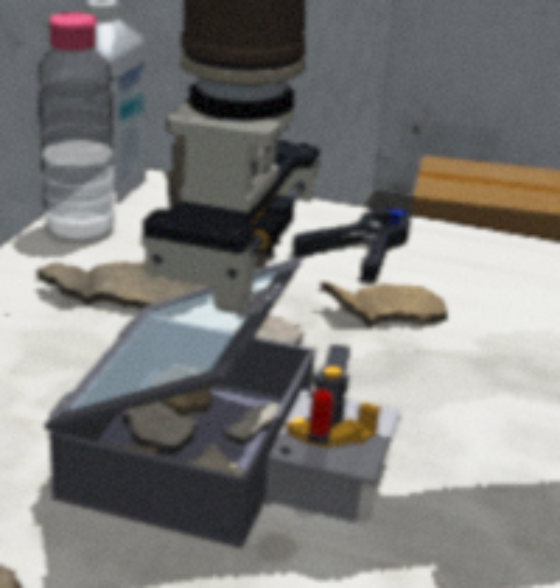

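The fingertips rest on the lid (crop (240,295)). The lid is coming down with 2.6 N on it.

```bash
python3 -m pendant '[[[-4,0,9,0,0,0,1],[-8,0,18,0,0,0,1],[-11,0,27,0,0,0,1],[-14,0,36,0,0,0,1],[-16,0,44,0,0,0,1],[-18,0,52,0,0,0,1],[-19,0,59,0,0,0,1],[-19,0,64,0,0,0,1]]]'
```

```text
clock: 3.82
position: [0.5789, 0.0793, 0.2562]
ee_rot: [3.121, -0.359, -0.001]
force: [-1.4, 0.8, 1.4]
width: 0.003
```

```bash
python3 -m pendant '[[[0,0,2,0,0,0,1],[0,0,4,0,0,0,1]]]';python3 -m pendant '[[[0,0,1,0,0,0,1],[0,0,2,0,0,0,1]]]';python3 -m pendant '[[[0,0,0.7,0,0,0,1],[0,0,0.7,0,0,0,1]]]'
```

```text
clock: 4.08
position: [0.5791, 0.0792, 0.2527]
ee_rot: [3.121, -0.36, 0.0]
force: [-1.5, -0.1, 1.8]
width: 0.003
clock: 4.32
position: [0.5791, 0.0793, 0.2512]
ee_rot: [3.121, -0.36, 0.0]
force: [-5.6, -1.1, 13.8]
width: 0.005
clock: 4.58
position: [0.579, 0.0793, 0.2512]
ee_rot: [3.121, -0.36, 0.001]
force: [-5.5, -0.6, 13.5]
width: 0.006
```

The lid has bottomed out: the fingertips stand at 73.2 mm and the force rose to about 13.5 N. I'll lift and go behind the knob.

```bash
python3 -m pendant '[[[0,0,-60,0,0,0,1],[-10,-15,-60,0,0,-0.126,1],[-25,-35,-60,0,0,-0.126,1],[-43,-54,-60,0,0,-0.126,1],[-43,-54,-60,0,0,-0.126,1]]]'
python3 - <<'E'
from h import *
st=arm.observe();print(st['position'],st['joints'])
for n in('top','side','wrist'):
    im=save(n,n+'2.png')
    a=cv2.imread('pics/%s2.png'%n)
    if n=='top':a=cv2.resize(a[130:290,230:390],None,fx=3.7,fy=3.7)
    if n=='side':a=cv2.resize(a[100:290,240:420],None,fx=3.1,fy=3.1)
    cv2.imwrite('pics/%s2c.png'%n,a)
E
```

```text
clock: 5.2
position: [0.5487, 0.1436, 0.3102]
ee_rot: [-3.137, 0.157, -0.0]
force: [-0.2, -1.0, -0.4]
width: 0.003
[0.54866409 0.14363813 0.31024811] [-0.11636627  0.46245401 -0.32129009  1.80865495  0.18001365  0.89849746
 -2.18923211]
```

View pics/side2c.png

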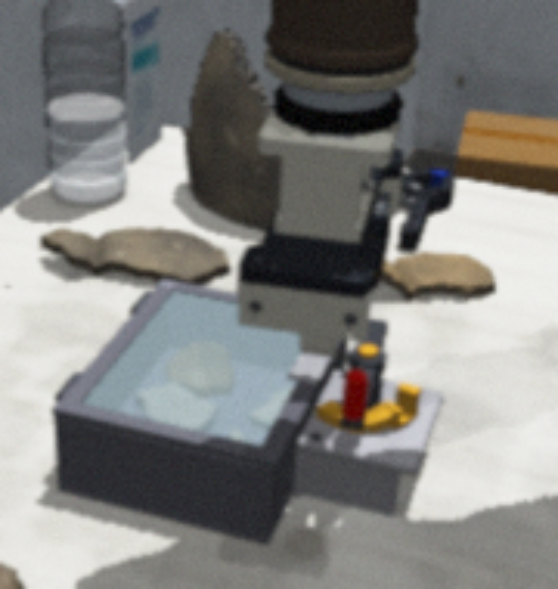

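View pics/top2c.png

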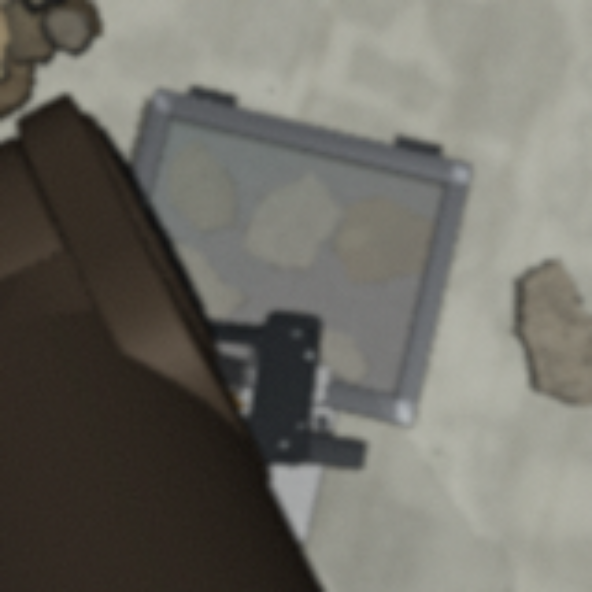

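View pics/wrist2c.png

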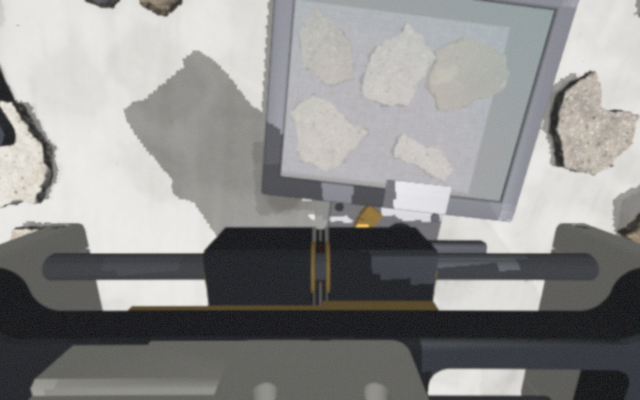

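The lid is shut, with the frame flush in both views. The knob (side crop (356,395)) is just in front of the finger, clear of it. I'll descend, then creep forward to contact.

```bash
python3 -m pendant '[[[0,0,16,0,0,0,1],[0,0,32,0,0,0,1],[0,0,32,0,0,0,1]]]'; python3 -m pendant '[[[-1,0,0,0,0,0,1],[-2,0,0,0,0,0,1],[-3,0,0,0,0,0,1]]]'; python3 -m pendant '[[[-1,0,0,0,0,0,1],[-2,0,0,0,0,0,1]]]'; python3 - <<'E'
from h import *
a=save('side','s3.png');cv2.imwrite('pics/s3c.png',cv2.resize(a[180:270,310:400,::-1],None,fx=6,fy=6,interpolation=cv2.INTER_CUBIC))
E
```

```text
clock: 5.72
position: [0.5488, 0.141, 0.2758]
ee_rot: [3.136, -0.163, -0.006]
force: [0.4, 0.2, -0.7]
width: 0.005
clock: 6.1
position: [0.5465, 0.142, 0.2784]
ee_rot: [-3.137, 0.162, -0.001]
force: [-0.2, 0.0, -0.0]
width: 0.006
clock: 6.35
position: [0.5444, 0.1422, 0.2781]
ee_rot: [-3.137, 0.162, -0.0]
force: [-0.1, -0.5, 0.9]
width: 0.005
```

View pics/s3c.png

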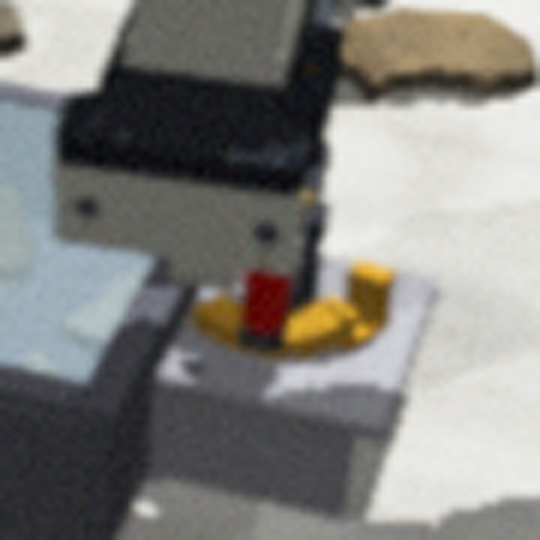

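The finger stands just left of the knob ((265,305) in the crop), and the gripper body is above it. Still no contact, so I'll keep creeping.

```bash
for i in 1 ; do python3 -m pendant '[[[-1,0,0,0,0,0,1],[-2,0,0,0,0,0,1]]]'; python3 -m pendant '[[[-1,0,0,0,0,0,1],[-2,0,0,0,0,0,1]]]';python3 -m pendant '[[[-1,0,0,0,0,0,1],[-2,0,0,0,0,0,1]]]'; done
```

```text
clock: 6.65
position: [0.5424, 0.1424, 0.278]
ee_rot: [3.137, -0.162, 0.0]
force: [0.3, -0.7, 0.3]
width: 0.0
clock: 6.9
position: [0.5407, 0.1426, 0.2781]
ee_rot: [-3.137, 0.162, -0.001]
force: [1.7, 0.2, -0.3]
width: 0.004
clock: 7.15
position: [0.5386, 0.1429, 0.2781]
ee_rot: [-3.137, 0.162, -0.001]
force: [2.7, 0.5, -0.8]
width: -0.0
```

Contact at TCP x of about 0.5405, with 2–3 N. Now I'll follow the arc, turning with the lever.

```bash
python3 -m pendant '[[[-1.2,-0.3,0,0,0,-0.017,1],[-2.5,-0.6,0,0,0,-0.035,1],[-5,-1,0,0,0,-0.07,1],[-7.5,-1.4,0,0,0,-0.105,1]]]';  python3 -m pendant '[[[-2.5,-0.6,0,0,0,-0.035,1],[-5,-1,0,0,0,-0.07,1],[-7.5,-1.4,0,0,0,-0.105,1]]]'; python3 - <<'E'
from h import *
p=arm.observe();print(p['position'],p['force'])
a=save('side','s4.png');cv2.imwrite('pics/s4c.png',cv2.resize(a[180:270,310:400,::-1],None,fx=6,fy=6,interpolation=cv2.INTER_CUBIC))
E
```

```text
clock: 7.65
position: [0.531, 0.145, 0.278]
ee_rot: [3.142, 0.007, -0.0]
force: [1.3, 0.1, -0.8]
width: 0.005
clock: 8.02
position: [0.5241, 0.1463, 0.2784]
ee_rot: [-3.137, -0.171, -0.003]
force: [4.9, 0.8, 1.1]
width: 0.007
[0.52413665 0.14632376 0.27836899] [4.87342798 0.76724395 1.07134128]
```

View pics/s4c.png

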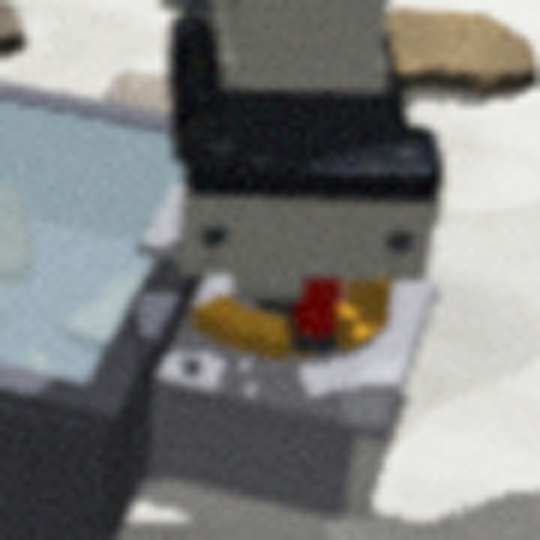

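The lever follows: knob at (318,308) in the crop, 5 N. Continuing.

```bash
python3 -m pendant '[[[-1.2,-0.3,0,0,0,-0.025,1],[-2.5,-0.6,0,0,0,-0.05,1],[-3.7,-0.8,0,0,0,-0.07,1],[-5,-1,0,0,0,-0.09,1]]]';  python3 -m pendant '[[[-1.2,-0.3,0,0,0,-0.025,1],[-2.5,-0.6,0,0,0,-0.05,1],[-3.7,-0.8,0,0,0,-0.07,1],[-5,-1,0,0,0,-0.09,1]]]'; python3 -m pendant '[[[-1.2,-0.3,0,0,0,-0.02,1],[-2.5,-0.6,0,0,0,-0.035,1],[-3.7,-0.8,0,0,0,-0.052,1],[-5,-1,0,0,0,-0.07,1]]]'; cat > w.py <<'E'
from h import *
p=arm.observe();x=p['position'];r=R.from_rotvec(p['ee_rot']).as_matrix()[:2,0]
k=x[:2]-.0172*r;d=k-[.518,.0727]
print('yaw',np.degrees(np.arctan2(r[1],r[0])),'lever rel case',np.degrees(np.arctan2(d[1],d[0]))-76.9,'r',np.linalg.norm(d),'push force',p['force'][:2]@r,p['force'],x)
E
python3 w.py
```

```text
clock: 8.57
position: [0.5194, 0.147, 0.2786]
ee_rot: [-3.126, -0.31, -0.004]
force: [2.8, 2.3, 2.2]
width: 0.003
clock: 9.07
position: [0.5138, 0.1471, 0.2782]
ee_rot: [-3.109, -0.451, -0.002]
force: [4.4, 1.6, 2.3]
width: 0.002
clock: 9.57
position: [0.5082, 0.1465, 0.278]
ee_rot: [-3.091, -0.56, 0.0]
force: [3.8, 1.8, 2.5]
width: 0.007
yaw 20.518574747607644 lever rel case 34.00941647260905 r 0.07250636336442175 push force 4.150218051521887 [3.7558762  1.80485048 2.46597355] [0.5082319  0.14646031 0.27799784]
```

```bash
python3 -m pendant '[[[-1.2,-0.3,0,0,0,-0.0175,1],[-2.5,-0.6,0,0,0,-0.035,1]]]'; python3 -m pendant '[[[-1.2,-0.3,0,0,0,-0.0175,1],[-2.5,-0.6,0,0,0,-0.035,1]]]';python3 -m pendant '[[[-1.2,-0.3,0,0,0,-0.0175,1],[-2.5,-0.6,0,0,0,-0.035,1]]]';python3 -m pendant '[[[-1.2,-0.3,0,0,0,-0.0175,1],[-2.5,-0.6,0,0,0,-0.035,1]]]'; python3 w.py
```

```text
clock: 9.82
position: [0.5062, 0.1463, 0.2782]
ee_rot: [-3.081, -0.613, -0.002]
force: [5.6, 2.9, 1.8]
width: 0.003
clock: 10.07
position: [0.5035, 0.1459, 0.2782]
ee_rot: [-3.07, -0.667, -0.002]
force: [5.8, 3.9, 3.6]
width: 0.004
clock: 10.32
position: [0.5009, 0.1453, 0.2782]
ee_rot: [-3.058, -0.721, -0.001]
force: [3.6, 3.9, 3.4]
width: 0.002
clock: 10.58
position: [0.4986, 0.1448, 0.2783]
ee_rot: [-3.044, -0.774, -0.002]
force: [1.7, 2.4, 1.8]
width: 0.001
yaw 28.536016013407483 lever rel case 41.44317392058386 r 0.07263729592870045 push force 2.647208980635355 [1.70075831 2.41373205 1.82693503] [0.49862581 0.14484615 0.27828863]
```

The force is falling, so the lever is probably on the crest. From here I'll take half-degree rows with a check at every degree.

```bash
for i in 1; do python3 -m pendant '[[[-0.6,-0.15,0,0,0,-0.009,1],[-1.2,-0.3,0,0,0,-0.0175,1]]]'; python3 -m pendant '[[[-0.6,-0.15,0,0,0,-0.009,1],[-1.2,-0.3,0,0,0,-0.0175,1]]]'; python3 -m pendant '[[[-0.6,-0.15,0,0,0,-0.009,1],[-1.2,-0.3,0,0,0,-0.0175,1]]]'; python3 -m pendant '[[[-0.6,-0.15,0,0,0,-0.009,1],[-1.2,-0.3,0,0,0,-0.0175,1]]]'; done | grep -E 'force|posi'; python3 w.py;  python3 - <<'E'
from h import *
a=save('side','s5.png');cv2.imwrite('pics/s5c.png',cv2.resize(a[180:270,310:400,::-1],None,fx=6,fy=6,interpolation=cv2.INTER_CUBIC))
E
```

```text
position: [0.4971, 0.1444, 0.278]
force: [4.8, 3.9, 3.7]
position: [0.4961, 0.1442, 0.2782]
force: [4.6, 3.9, 3.0]
position: [0.4945, 0.1436, 0.2779]
force: [4.0, 3.3, 3.3]
position: [0.4937, 0.1434, 0.2781]
force: [5.1, 4.1, 2.1]
yaw 32.51300465574566 lever rel case 45.362564896486845 r 0.07267785304512857 push force 6.557796100542003 [5.14236396 4.13290511 2.14613454] [0.4937088  0.14340202 0.27809492]
```

View pics/s5c.png

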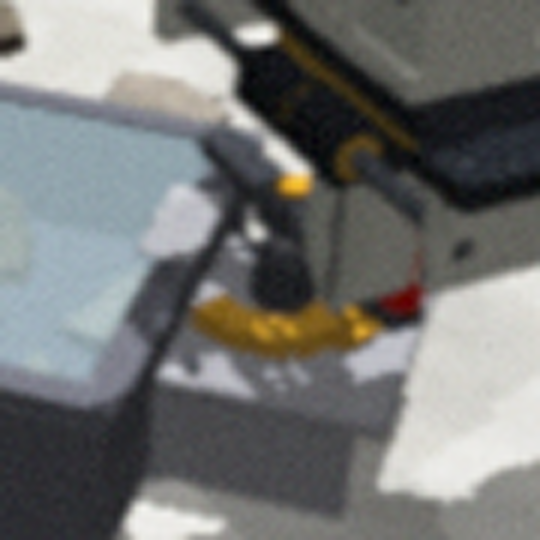

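The nose is coming over the lid edge (crop (220,140)) and the knob is at (405,300) beside the finger. Lever still raised; continuing.

```bash
for i in 1; do python3 -m pendant '[[[-0.6,-0.15,0,0,0,-0.009,1],[-1.2,-0.3,0,0,0,-0.0175,1]]]'; python3 -m pendant '[[[-0.6,-0.15,0,0,0,-0.009,1],[-1.2,-0.3,0,0,0,-0.0175,1]]]'; python3 -m pendant '[[[-0.6,-0.15,0,0,0,-0.009,1],[-1.2,-0.3,0,0,0,-0.0175,1]]]'; python3 -m pendant '[[[-0.6,-0.15,0,0,0,-0.009,1],[-1.2,-0.3,0,0,0,-0.0175,1]]]'; done | grep -E 'force|posi'; python3 w.py
```

```text
position: [0.4929, 0.1431, 0.2782]
force: [5.0, 3.9, 3.8]
position: [0.4906, 0.142, 0.2776]
force: [2.1, 1.0, 2.4]
position: [0.4899, 0.1418, 0.2778]
force: [2.0, 1.5, 1.1]
position: [0.4885, 0.1413, 0.2778]
force: [0.6, 1.5, -0.1]
yaw 36.50988275663717 lever rel case 49.670216561793836 r 0.07263356551033404 push force 1.3937991921772803 [ 0.58989556  1.54576274 -0.11996781] [0.48854894 0.14126733 0.27775953]
```

Push force is now about 2 N, which is the crest. I'll go slower still.

```bash
for i in 1; do python3 -m pendant '[[[-0.4,-0.1,0,0,0,-0.006,1],[-0.8,-0.2,0,0,0,-0.012,1]]]';python3 w.py; python3 -m pendant '[[[-0.4,-0.1,0,0,0,-0.006,1],[-0.8,-0.2,0,0,0,-0.012,1]]]'; python3 w.py; python3 -m pendant '[[[-0.4,-0.1,0,0,0,-0.006,1],[-0.8,-0.2,0,0,0,-0.012,1]]]'; python3 w.py;python3 -m pendant '[[[-0.4,-0.1,0,0,0,-0.006,1],[-0.8,-0.2,0,0,0,-0.012,1]]]'; python3 w.py; done | grep lever; python3 - <<'E'
from h import *
a=save('side','s6.png');cv2.imwrite('pics/s6c.png',cv2.resize(a[180:270,310:400,::-1],None,fx=6,fy=6,interpolation=cv2.INTER_CUBIC))
E
```

```text
yaw 37.18805500142445 lever rel case 50.10308908501176 r 0.07262379555400332 push force 1.84223635330383 [ 1.39019642  1.21556606 -0.50801369] [0.48799326 0.14109383 0.27791626]
yaw 37.870556969662424 lever rel case 50.53746045563432 r 0.07255469085304152 push force 2.4559326266053843 [ 1.46543055  2.11624931 -1.0800762 ] [0.48747203 0.14086841 0.27801043]
yaw 38.56819190261748 lever rel case 51.352838614095646 r 0.07263331735405847 push force 1.3910375703321374 [ 0.99101002  0.98837808 -0.86822085] [0.48647843 0.14046121 0.27794816]
yaw 39.25426481858079 lever rel case 51.81512291827684 r 0.0726008272214914 push force 1.3809129153075197 [ 0.96454972  1.00198367 -0.10963714] [0.48591066 0.14023143 0.2780352 ]
```

View pics/s6c.png

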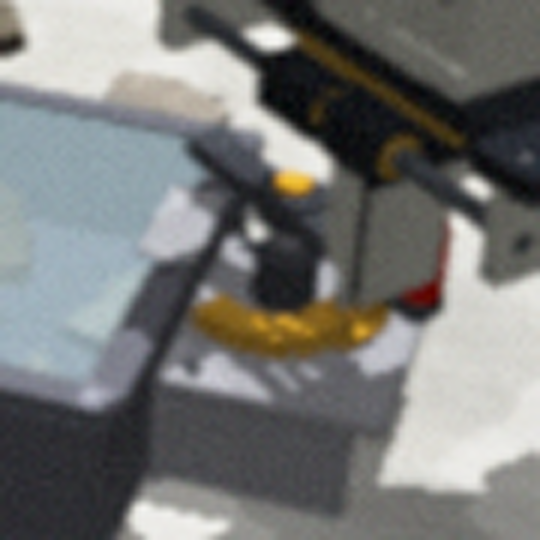

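The lever is still on the crest, with the nose over the lid at (215,150). Continuing the same way.

```bash
for i in 1; do python3 -m pendant '[[[-0.4,-0.1,0,0,0,-0.006,1],[-0.8,-0.2,0,0,0,-0.012,1]]]';python3 w.py; python3 -m pendant '[[[-0.4,-0.1,0,0,0,-0.006,1],[-0.8,-0.2,0,0,0,-0.012,1]]]'; python3 w.py; python3 -m pendant '[[[-0.4,-0.1,0,0,0,-0.006,1],[-0.8,-0.2,0,0,0,-0.012,1]]]'; python3 w.py;python3 -m pendant '[[[-0.4,-0.1,0,0,0,-0.006,1],[-0.8,-0.2,0,0,0,-0.012,1]]]'; python3 w.py; done | grep lever
```

```text
yaw 39.93631439736612 lever rel case 52.73066515575033 r 0.0725707314776852 push force -0.3894473243851909 [-0.51591437  0.00955584 -0.36050857] [0.48489999 0.13963323 0.27791359]
yaw 40.62348287250555 lever rel case 53.204315282458964 r 0.07258330407419636 push force -0.10614438878400681 [-0.11435043 -0.02972252 -0.18006527] [0.48429807 0.13941567 0.27797463]
yaw 41.31948356024453 lever rel case 53.76041649035085 r 0.07259360788480182 push force 0.13586809480174789 [-0.34447123  0.59761516  0.22051242] [0.48361774 0.13912482 0.27800576]
yaw 42.0057047125014 lever rel case 54.374902389501926 r 0.07256573208838676 push force 0.3669467929845196 [0.4766068  0.01911324 0.16498016] [0.48291133 0.13874732 0.27803118]
```

The force fell to zero at about 52.5°: the lever has slipped ahead, probably dropped. I'll look, then feel for the end.

```bash
python3 - <<'E'
from h import *
a=save('side','s7.png');cv2.imwrite('pics/s7c.png',cv2.resize(a[180:270,310:400,::-1],None,fx=6,fy=6,interpolation=cv2.INTER_CUBIC))
E
for i in 1; do python3 -m pendant '[[[-0.4,-0.1,0,0,0,-0.006,1],[-0.8,-0.2,0,0,0,-0.012,1]]]';python3 w.py; done | grep lever;
```

```text
yaw 42.693861514722144 lever rel case 54.98427597792815 r 0.07257747250658689 push force -0.6905977920889602 [-0.22403775 -0.77561967  0.60123693] [0.48218701 0.13839654 0.27802707]
```

View pics/s7c.png

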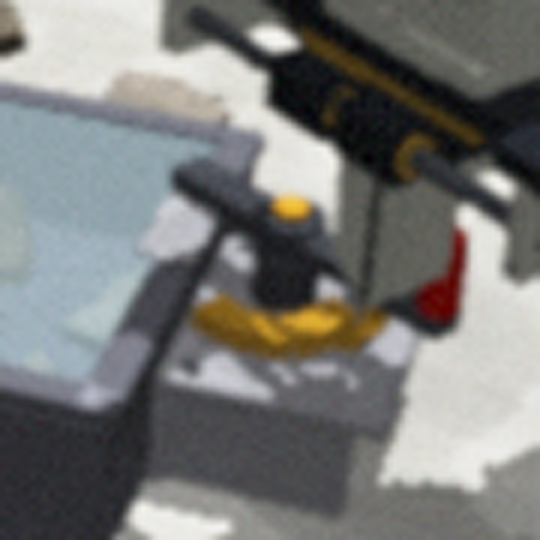

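The gold cap dropped from row 183 to 208 (about 4 camera pixels, roughly 11 mm): the pin has fallen into the notch. Now I'll feel gently for the end wall.

```bash
for i in 1; do python3 -m pendant '[[[-0.4,-0.1,0,0,0,-0.006,1]]]';python3 w.py;python3 -m pendant '[[[-0.4,-0.1,0,0,0,-0.006,1]]]';python3 w.py;python3 -m pendant '[[[-0.4,-0.1,0,0,0,-0.006,1]]]';python3 w.py;python3 -m pendant '[[[-0.4,-0.1,0,0,0,-0.006,1]]]';python3 w.py; done | grep lever;
```

```text
yaw 43.034893636751654 lever rel case 55.33504556156623 r 0.07253110244914185 push force -0.06660973542664378 [-0.21822231  0.1361245   0.15781808] [0.48181865 0.13813959 0.27800606]
yaw 43.38218046495991 lever rel case 55.636855301732595 r 0.07255486079677793 push force -0.09499272026491279 [ 0.04024692 -0.18088612 -0.50864254] [0.48144901 0.13797553 0.27801669]
yaw 43.72221312236535 lever rel case 55.941653156080974 r 0.07255077269515633 push force -0.17763485206803134 [ 0.2269121  -0.49427447 -0.0417212 ] [0.48109775 0.13778482 0.27801112]
yaw 44.06712863792105 lever rel case 56.26884474518562 r 0.07251930506346856 push force -0.17379400561399766 [-0.54103454  0.30906234 -0.04617526] [0.48074451 0.1375539  0.27800587]
```

```bash
for i in 1; do python3 -m pendant '[[[-0.4,-0.1,0,0,0,-0.006,1]]]';python3 w.py;python3 -m pendant '[[[-0.4,-0.1,0,0,0,-0.006,1]]]';python3 w.py;python3 -m pendant '[[[-0.4,-0.1,0,0,0,-0.006,1]]]';python3 w.py;python3 -m pendant '[[[-0.4,-0.1,0,0,0,-0.006,1]]]';python3 w.py; done | grep lever;
```

```text
yaw 44.41042615904995 lever rel case 56.58287810332365 r 0.07251238337076563 push force -0.24713780622361162 [-0.0096911  -0.34326565  1.05370673] [0.48038823 0.13734998 0.27803174]
yaw 44.75635902008769 lever rel case 56.90531898313313 r 0.0725148025119087 push force -1.0569800273643828 [-1.0643796  -0.42772211 -0.00464591] [0.48001836 0.13714405 0.27801431]
yaw 45.09918136725473 lever rel case 57.232632632508654 r 0.07251000105316763 push force -0.12499341125526964 [ 0.05769918 -0.23396195 -0.09200069] [0.47965088 0.13692586 0.27800305]
yaw 45.4395562515998 lever rel case 57.53740040673665 r 0.072487176358954 push force 0.10377090535121036 [ 0.09511891  0.05197066 -0.00520142] [0.47931816 0.13671217 0.27802018]
```

```bash
for i in 1; do python3 -m pendant '[[[-0.4,-0.1,0,0,0,-0.006,1]]]';python3 w.py;python3 -m pendant '[[[-0.4,-0.1,0,0,0,-0.006,1]]]';python3 w.py;python3 -m pendant '[[[-0.4,-0.1,0,0,0,-0.006,1]]]';python3 w.py;python3 -m pendant '[[[-0.4,-0.1,0,0,0,-0.006,1]]]';python3 w.py; done | grep lever;
```

```text
yaw 45.786068075259635 lever rel case 57.857397416772784 r 0.07248784258061569 push force -0.36259168081705195 [-0.55190446  0.03107544  0.02180237] [0.47895508 0.13650116 0.27800695]
yaw 46.12935702795304 lever rel case 58.17923116777271 r 0.07247095986308288 push force 0.30140361027477336 [-0.26718753  0.67494661 -0.16996379] [0.47860464 0.13627338 0.27799323]
yaw 46.4725492222375 lever rel case 58.4870433758453 r 0.07245890201539582 push force 0.3496322116383619 [0.40596528 0.09660525 0.57639099] [0.47826456 0.13605967 0.2780083 ]
yaw 46.814618331016966 lever rel case 58.79500443152668 r 0.07244059151480554 push force 0.9869512499327227 [0.62385577 0.76803649 0.38333397] [0.47793022 0.1358394  0.27801777]
```

```bash
for i in 1; do python3 -m pendant '[[[-0.3,-0.1,0,0,0,-0.004,1]]]';python3 w.py;python3 -m pendant '[[[-0.3,-0.1,0,0,0,-0.004,1]]]';python3 w.py;done | grep lever; python3 - <<'E'
from h import *
a=save('side','s8.png');cv2.imwrite('pics/s8c.png',cv2.resize(a[180:270,310:400,::-1],None,fx=6,fy=6,interpolation=cv2.INTER_CUBIC))
E
```

```text
yaw 47.04368315993335 lever rel case 59.03252145732333 r 0.07250465552716288 push force -0.2643964226135286 [-0.06757728 -0.29833918 -0.55836771] [0.47762465 0.13571558 0.27802987]
yaw 47.26313906299606 lever rel case 59.28642081832214 r 0.0724985198382594 push force -0.17972161703608708 [-0.21170541 -0.04908448  0.10871708] [0.47735782 0.13552478 0.27801317]
```

View pics/s8c.png

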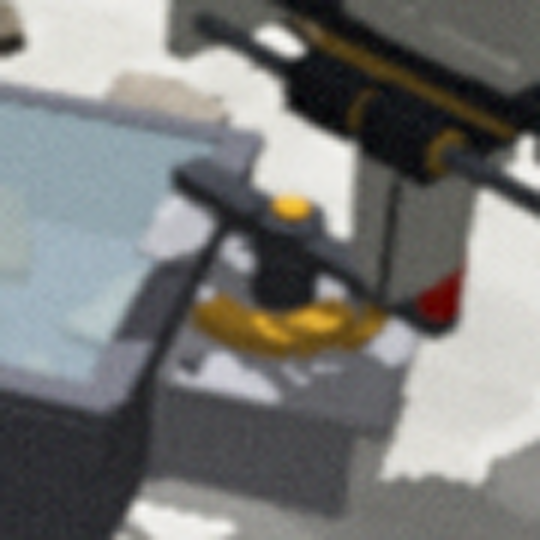

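The lever hasn't moved since the drop and the finger is about to reach the knob again.

```bash
for i in 1; do python3 -m pendant '[[[-0.3,-0.1,0,0,0,-0.004,1]]]';python3 w.py;python3 -m pendant '[[[-0.3,-0.1,0,0,0,-0.004,1]]]';python3 w.py;python3 -m pendant '[[[-0.3,-0.1,0,0,0,-0.004,1]]]';python3 w.py;python3 -m pendant '[[[-0.3,-0.1,0,0,0,-0.004,1]]]';python3 w.py;done | grep -o 'lever.*force [-.0-9]*'
```

```text
lever rel case 59.45670086494354 r 0.07250572988692296 push force 0.657363213413645
lever rel case 59.63269411993596 r 0.07253984487398031 push force 0.9020098386746331
lever rel case 59.8323532461645 r 0.07255104718026162 push force 0.5196411452625793
lever rel case 60.05610448378923 r 0.07252777163942206 push force 1.436083494706161
```

```bash
for i in 1; do python3 -m pendant '[[[-0.3,-0.1,0,0,0,-0.004,1]]]';python3 w.py;python3 -m pendant '[[[-0.3,-0.1,0,0,0,-0.004,1]]]';python3 w.py;done | grep -o 'lever.*force [-.0-9]*'
```

```text
lever rel case 60.26154310411178 r 0.0725580925099207 push force 2.2857926534818396
lever rel case 60.692906372295255 r 0.07267334333555267 push force 1.1061201750053202
```

```bash
for i in 1; do python3 -m pendant '[[[-0.3,-0.1,0,0,0,-0.004,1]]]';python3 w.py;python3 -m pendant '[[[-0.3,-0.1,0,0,0,-0.004,1]]]';python3 w.py;done | grep -o 'lever.*force [-.0-9]*'
```

```text
lever rel case 60.906851147268384 r 0.07268894800647553 push force 1.0417163652411503
lever rel case 61.08752474148605 r 0.07267247464984984 push force 0.982552145573453
```

```bash
for i in 1; do python3 -m pendant '[[[-0.3,-0.1,0,0,0,-0.004,1]]]';python3 w.py;python3 -m pendant '[[[-0.3,-0.1,0,0,0,-0.004,1]]]';python3 w.py;done | grep -o 'lever.*force [-.0-9]*'
```

```text
lever rel case 61.32642119229811 r 0.07271152652922404 push force 1.1843635593870356
lever rel case 61.72386160715777 r 0.0728292302475808 push force 0.6828691399807313
```

```bash
for i in 1; do python3 -m pendant '[[[-0.3,-0.1,0,0,0,-0.004,1]]]';python3 w.py;python3 -m pendant '[[[-0.3,-0.1,0,0,0,-0.004,1]]]';python3 w.py;done | grep -o 'lever.*force [-.0-9]*'
```

```text
lever rel case 61.907001910414465 r 0.0728153943944255 push force 1.407902286633715
lever rel case 62.07931035140808 r 0.07281236298180759 push force 2.0421863190929765
```

```bash
for i in 1; do python3 -m pendant '[[[-0.3,-0.1,0,0,0,-0.004,1]]]';python3 w.py;python3 -m pendant '[[[-0.3,-0.1,0,0,0,-0.004,1]]]';python3 w.py;done | grep -o 'lever.*force [-.0-9]*'
```

```text
lever rel case 62.253370072485325 r 0.07280637774918415 push force 2.5624661574561074
lever rel case 62.67446493300744 r 0.07290695300388554 push force 1.2867981321959463
```

```bash
for i in 1; do python3 -m pendant '[[[-0.3,-0.1,0,0,0,-0.004,1]]]';python3 w.py;python3 -m pendant '[[[-0.3,-0.1,0,0,0,-0.004,1]]]';python3 w.py;done | grep -o 'lever.*force [-.0-9]*'
```

```text
lever rel case 62.859254093406065 r 0.0729204134845143 push force -0.027246277469734792
lever rel case 63.033794652139704 r 0.07293772472105849 push force 0.6861770946722217
```

```bash
for i in 1; do python3 -m pendant '[[[-0.3,-0.1,0,0,0,-0.004,1]]]';python3 w.py;python3 -m pendant '[[[-0.3,-0.1,0,0,0,-0.004,1]]]';python3 w.py;done | grep -o 'lever.*force [-.0-9]*'
```

```text
lever rel case 63.212850973383865 r 0.07292658161222171 push force 2.039746472264762
lever rel case 63.48433803781967 r 0.07294938796443991 push force 2.5232801032446384
```

```bash
for i in 1; do python3 -m pendant '[[[-0.3,-0.1,0,0,0,-0.004,1]]]';python3 w.py;python3 -m pendant '[[[-0.3,-0.1,0,0,0,-0.004,1]]]';python3 w.py;done | grep -o 'lever.*force [-.0-9]*'
```

```text
lever rel case 63.62750783397789 r 0.07294573553694976 push force 2.374062447567916
lever rel case 63.78353014443107 r 0.07294894508645902 push force 4.704679806194506
```

```bash
for i in 1; do python3 -m pendant '[[[-0.2,-0.05,0,0,0,-0.003,1]]]';python3 w.py;done | grep -o 'lever.*force [-.0-9]*'
```

```text
lever rel case 63.905035641718825 r 0.07293508287320048 push force 4.372561916999761
```

```bash
for i in 1; do python3 -m pendant '[[[-0.2,-0.05,0,0,0,-0.003,1]]]';python3 w.py;done | grep -o 'lever.*force [-.0-9]*'
```

```text
lever rel case 64.02538566327351 r 0.07295262401527965 push force 5.421936948279001
```

The force is rising steadily past 5 N with no more slip: that is the end wall. I'll back off, lift away and look.

```bash
python3 -m pendant '[[[1,0,0,0,0,0,1],[5,0,0,0,0,0,1],[12,0,0,0,0,0,1],[12,0,-30,0,0,0,1],[12,0,-80,0,0,0,1],[12,0,-120,0,0,0,1],[60,-40,-120,0,0,0,1],[110,-80,-120,0,0,0,1],[150,-120,-120,0,0,0,1],[150,-120,-120,0,0,0,1]]]'
python3 - <<'E'
from h import *
p=arm.observe();print(p['position'],p['force'])
a=save('side','s9.png');cv2.imwrite('pics/s9c.png',cv2.resize(a[140:290,240:400,::-1],None,fx=4,fy=4,interpolation=cv2.INTER_CUBIC))
a=save('top','t9.png');cv2.imwrite('pics/t9c.png',cv2.resize(a[130:290,230:410,::-1],None,fx=3.7,fy=3.7,interpolation=cv2.INTER_CUBIC))
E
```

```text
clock: 20.78
position: [0.4662, 0.3294, 0.3979]
ee_rot: [-2.813, -1.392, 0.001]
force: [0.5, -0.3, -0.6]
width: 0.006
[0.46623684 0.32936487 0.39792407] [ 0.47120379 -0.2599016  -0.6209837 ]
```

View pics/s9c.png

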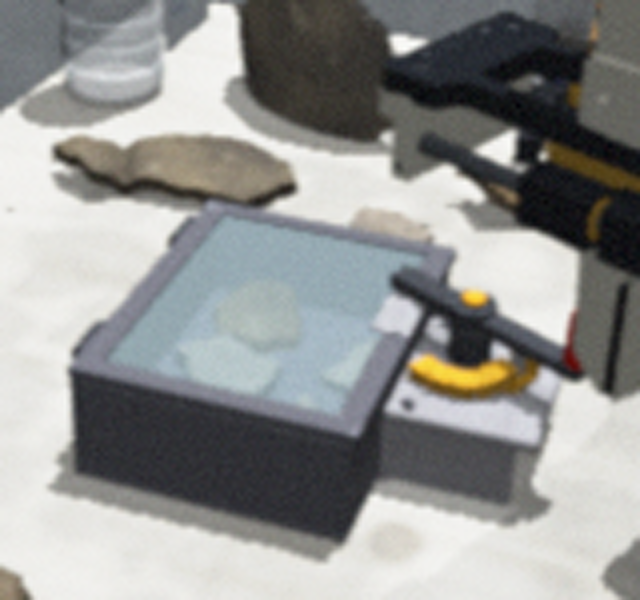

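View pics/t9c.png

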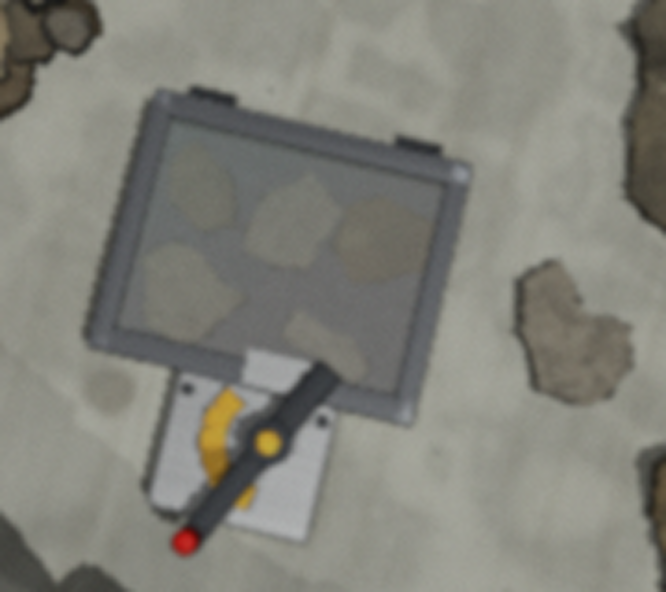

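```bash
python3 - <<'E'
from h import *
k=onz('top',(230+185.5/3.7-.5,130+541.5/3.7-.5),.117)[:2];d=k-[.518,.0727]
c,s=np.cos(-.2285),np.sin(-.2285)
print(k,np.linalg.norm(d),'case dx',c*d[0]+s*d[1],np.degrees(np.arctan2(d[1],d[0]))-76.9)
def cap(f):
    h=cv2.cvtColor(cv2.imread(f)[195:225,345:372],cv2.COLOR_BGR2HSV);m=(abs(h[...,0].astype(int)-22)<8)&(h[...,1]>170)&(h[...,2]>150)
    n,l,st,ce=cv2.connectedComponentsWithStats(m.astype(np.uint8));return [(st[i,4],ce[i]+[345,195]) for i in range(1,n)]
print(cap('pics/side0.png'));print(cap('pics/s9.png'))
print(proj('side',[.518,.0727,.093])-proj('side',[.518,.0727,.089]))
E
```

```text
[0.46159888 0.11611957] 0.07117826787405027 case dx -0.06477036446627887 65.50965633114075
[(np.int32(16), array([358.4375, 212.625 ]))]
[(np.int32(10), array([358. , 214.5]))]
[ 0.1438426 -1.5114333]
```

The cap sits 1.9 px lower than when parked (4 mm predicts 1.5 px). The knob is 65 mm in front of the pivot, the lid is shut, the sherd is where it was and the gripper is clear. Handing in.

```bash
python3 -c "
from cell import arm
print(arm.sign_off())"
```

```text
the job is handed in; nothing more can be done
None
```

The lid is shut and the lever rests down in the low notch. I handed the job in at about 21 s of the 72 s; the sign-off gave no verdict.

- **Lid:** I pressed it shut with closed fingertips. It bottomed out with the tips at 73.2 mm, at a reading of about 13.5 N, and both views show it flush.
- **Lever:** I pushed the knob round with up to about 7 N, read at the end of each call. It passed a crest at about 50° and dropped at about 52.5°, seen both as the force falling to zero and as the cap going down. I then followed it gently until the force rose to 5.4 N against the end wall at about 64°, and backed off.
- **Last checks:** The knob is about 65 mm in front of the pivot; more than 53 mm was needed. The lever's cap is 1.9 px lower than when parked, where 4 mm predicts 1.5 px, so the lever height is known only to about a pixel. The pale sherd looks unmoved, and the gripper is clear with nothing touching it.
- **Small disagreement:** The camera puts the lever at 65.5° and the finger position gave 64°. That is within calibration error.

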